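# Free the seized clamp pin of a transmitter holding jig

## Task

The T-handled pin that locks the clamp bar of the transmitter jig has seized: work it free by twisting it back and forth while you pull it up, without lifting or shoving the jig, which only stands on its feet on the bench. Put the pin tip down in the steel cleaning pot (lower it in, don't drop it), then swing the clamp bar wide open, at least 60 degrees, so that the transmitter can be taken out. Leave the other things on the bench alone.

Things in the scene. Friction and masses are not known exactly. Their poses are not given: they have to be found in the camera images.
- jig: Holding jig, a red-headed transmitter lying in it. Loose on the bench on rubber feet, 3.9 kg in all: about 23 N upward at the pin tips it. Aluminium base 250 x 264 mm (x -90 to 160), two blue posts 112 mm high, steel clamp bar across them. Origin: on the bench midway between the posts; z up, y from pin post (y -90) to pivot post (y 90), x to the red head (x 105, 82 mm wide, top 115 mm high)
- post_mouth (a point): Centre of the bore's mouth on top of the pin post (112 mm above the bench), covered by the bar at first. A straight pull on the seized pin would take about 34 to 46 N and tip the jig; turned while raised by about 2.5 mm per radian, it comes with 10 to 20 N and a moment of 0.25 to 0.4 N m. It is tight only for its first 12 mm of rise, then slides freely. Axes as the jig's.
- pin_grip (a point): Centre of the orange cross bar of the upright steel T-handled pin (110 mm long, 0.19 to 0.29 kg). The bar is flat-sided, 80 mm long (along its y), 14 mm thick, 18 mm high: grip it across (along its x) from above. z up along the pin. At the start 175 mm above the bench, bar along the jig's y within 3 degrees. Below: neck 13 mm in diameter, then a collar 28 mm in diameter resting on the clamp bar.
- pin_tip (a point): The pin's lower end on its axis, 103 mm below the centre of the cross bar, axes as the pin's. The shank below the collar is 16 mm in diameter and 55 mm long; at first it goes through the bar's eye (15 mm thick) and 40 mm down into the post, so that it is clear of both after 55 mm of rise.
- pot_in (a point): Round steel cleaning pot, upright, open at the top, loose on the bench, 0.45 kg: inner diameter 62 mm, outer 68 mm (foot 80 mm), rim 70 mm above the bench. This point is the centre of its inner floor, 6 mm above the bench; z up. The pin stands in it leaning on the rim, its cross bar above the rim.
- bar (a joint): Angle of the clamp bar about its upright pivot: 0 closed over the pin post, growing as it swings clockwise seen from above, to the jig's -x side, up to a stop at 1.6 rad. It turns with slight friction (about 2 N at the knob) and stays where it is left; the pin holds it shut until the pin is out.
- bar_knob (a point): Middle of the clamp bar's upright black round knob, 26 mm in diameter and 32 mm high, on top of the bar 100 mm from the pivot; its centre is 156 mm above the bench, its top 172 mm, the top of the bar 127 mm. Can be pinched from above and led round in an arc.
- bar_pivot (a point): On the bar's upright pivot axis, at the top of the bar (127 mm above the bench), over the pivot post.
- carton: Bystander: open kraft-board box 170 x 90 mm, 45 mm high, holding a meter. Origin: centre of its underside; x along its length.
- cap: Bystander: red round housing cap with a window, 82 mm in diameter, 24 mm high, lying on the bench. Origin: centre of its underside.
- wrench: Bystander: steel wrench 190 mm long lying on the bench beside the jig. Origin: centre of its underside; x along its length.
Things that resemble listed ones, but are neither listed nor needed, are in the scene too. Of the things like the part that bears pin_grip, leave any that is purple; of the rest the larger one is meant. Of the things that look like the part that bears pot_in, the largest one is meant.

How it is judged:
On the way, in this order (a step that is already met when the one before it is completed fails the run):
1. the pin is twisted at least 13 degrees out of line with the clamp bar, either way, while still tight (risen less than 10 mm) (angle between the y axis of pin_grip and the y axis of jig, either way round above 0.22 rad and z of pin_grip in the frame of jig below 0.185 m).
2. it is twisted back into line (within 8 degrees) while still tight (risen less than 12 mm) (angle between the y axis of pin_grip and the y axis of jig, either way round below 0.14 rad and z of pin_grip in the frame of jig below 0.187 m).
3. the pin is drawn right out of the bar and post (z of pin_tip in the frame of jig above 0.13 m), for 0.1 s.
At the end, for the whole second after the job is handed in: The pin stands at rest in the upright pot, tip down on its floor (tip within 30 mm of the floor's centre, pin leaning less than 52 degrees); the clamp bar is open by more than 1.0 rad and still; the jig stands level on its feet (horizontal distance between pin_tip and pot_in below 0.03 m and z of pin_tip in the frame of pot_in below 0.03 m and angle between pin_grip's own z axis and vertical below 0.9 rad and linear speed of pin below 0.03 m/s and angle between pot_in's own z axis and vertical below 0.1 rad and height (world z) of pot_in below 0.02 m and value of joint bar above 1 rad and velocity of joint bar below 0.05 rad/s and angle between jig's own z axis and vertical below 0.02 rad and height (world z) of jig below 0.004 m); the robot touches nothing.
It fails at once if the jig is lifted or tipped (more than 2 degrees, about 7 mm at the pin) (angle between jig's own z axis and vertical above 0.035 rad or height (world z) of jig above 0.006 m).
It fails at once if the jig is shoved more than 20 mm along the bench (distance of jig from where it was at the start of the episode above 0.02 m).
It fails at once if the pin is dropped (falling freely faster than 0.8 m/s) (linear speed of pin above 0.8 m/s and contact force between pin and the fingers below 0.1 N).
It fails at once if a bystander is moved more than 30 mm (distance of any of carton, cap, wrench from where it was at the start of the episode above 0.03 m).
It also fails if it takes over 72 s, if anything falls off the work surface, if the arm or the gripper's body presses on something with over 40 N, if the wrist force passes 120 N, or if a joint passes its speed limit or range.

## Robot

A 7-joint arm with a two-finger parallel gripper is mounted at the origin on the work surface. World frame = base frame: x ahead of the robot, y to its left, z up, the work surface at z = 0. Lengths are in m, angles in rad, forces in N, time in s.
With the tool pointing down it reaches from about 0.4 to 0.85 m from the base axis. Payload 4.5 kg.
Tool frame: the origin (TCP) lies at the very end of the fingers, on their centre line; the grasp point (between the pads) lies 19 mm behind it; z points along the fingers, y is the line along which they close (so a half turn about z gives the same grasp; the last joint's range is limited). The gripper opens to 85 mm and grips with 20 to 120 N. Pads are 22 mm wide; open, the fingers measure 114 mm over their backs; the gripper's body (76 mm by 85 mm) begins 54 mm behind the grasp point. The pads swing forward as they close: fully open they stand 13 mm farther back than shut.
Start: joints at [1.142, 0.689, -0.195, 1.565, 0.157, 0.902, -0.215], TCP at [0.279, -0.559, 0.211] pointing down, gripper open.
Joint ranges: [-3.01, 3.01], [-0.46, 2.08], [-1.47, 1.51], [0.13, 2.56], [-1, 4.14], [0.04, 2.09], [-2.66, 2.66]. Speed limits (rad/s): [2.57, 2.57, 3.14, 3.14, 3.14, 3.14, 3.14].

## Interface

Orientations are given as a rotation vector (axis times angle).
In Python, from plant import robot gives the robot as it stands. The module is installed in compiled form; this text tells all that it offers.
- The arm moves only by the shell command python3 -m creep 'ROWS'. ROWS is JSON, a list that holds one entry, the list of rows, each a list of 5 numbers: the gripper's target within -1 to 1 (fully open at 1, half-way at 0, shut at -1), then the shift along the tool's x, y, z in mm, then the turn about the tool's z in rad. A call has 1 to 8 rows; each row shifts and turns the commanded pose from where the row before left it, along the tool's axes as they then stand; what a row does not reach is not made up. A row lasts 1/12 s, in which the tool goes at most 41.7 mm and 7.16 degrees, less where a joint would pass 70% of its speed; a pose out of reach is approached as far as the arm can. A call is refused whole if a number of a shift passes 41.7 or a number of a turn 0.125, either way. A call with a gripper value outside its range is refused whole. The fingers move at their own pace and stop on an object; the grip force is fixed at half the most. Time passes only in rows, so rows that do not move let the fingers close. It gives the time, the measured TCP pose, the force, the opening and the grip force at its end, in the units of the state.
- robot.observe(): the state, without advancing time (a new reading comes with each control period).
- robot.read_camera(name): name is "scene" or "top" or "wrist"; returns a dict with "img" (480x640x3 uint8, red, green, blue), "vertical_fov" (degrees; the focal length in pixels is half the picture's height over the tangent of half this angle, whatever the lens; pixels are square), "cx", "cy" (the principal point, pixels), "k1" (the pictures are not rectified: a ray, as slopes to the right and down, at radius r is drawn at 1 + k1 r^2 times it, then the intrinsics apply), "rvec" (rotation vector, rad) and "tvec" (3), from world to camera coordinates, as OpenCV has them. Camera axes: x right, y down, z forward; pixel columns grow to the right and rows downward; lengths in m; the calibration is good to about 2 mm. A picture is of the moment at which its call begins. There is no depth.
- robot.hand_in(): hands the job in; it is judged then, once.
The state is a dict: "t": time; "joint_positions": joint angles; "qd": joint speeds; "effort": joint torques, N m; "ee_pos": TCP position; "orientation": TCP orientation; "contact_force": force on the tool from outside, world axes, zero at the start; "wrist_torque": the same for the moment, N m; "width": opening from 0.0 (shut) to 1.0 (fully open); "gripper_force": force on a finger pad.
Only numpy, scipy, OpenCV 4.12 (cv2) and the standard library are available. Lean on these libraries where they do the work, as an engineer would, in place of code of your own. Each camera call takes 0.05 s, during which the arm holds its last target. There are 200 camera calls.

## Working session

There is one attempt and no reset: what is moved stays moved. The work goes in short steps, Python scripts to look and compute and a shell command to move; the robot and the scene stay as the last step left them, time stands still between calls to the robot, and variables do not carry over. Pictures are saved under pics/ and viewed, at most 10 in all, crops included, and the job is handed in when it is done.

```bash
mkdir -p pics; cat > h.py <<'E'
import numpy as np, cv2
from scipy.spatial.transform import Rotation as R
from plant import robot
def cam(n):
    c=robot.read_camera(n); f=c["img"].shape[0]/2/np.tan(np.radians(c["vertical_fov"])/2)
    c["K"]=np.array([[f,0,c["cx"]],[0,f,c["cy"]],[0,0,1.]]); c["D"]=np.array([c["k1"],0,0,0,0.]); return c
def save(c,name,box=None,s=1):
    im=c["img"][:,:,::-1]
    if box: im=im[box[1]:box[3],box[0]:box[2]]
    cv2.imwrite("pics/"+name,cv2.resize(im,None,fx=s,fy=s,interpolation=cv2.INTER_CUBIC))
def back(c,uv,z):
    p=cv2.undistortPoints(np.array([[uv]],float),c["K"],c["D"])[0,0]
    Rm=R.from_rotvec(np.ravel(c["rvec"])).as_matrix(); o=-Rm.T@np.ravel(c["tvec"]); d=Rm.T@np.array([*p,1])
    return o+d*(z-o[2])/d[2]
def proj(c,P):
    return cv2.projectPoints(np.atleast_2d(np.array(P,float)),np.ravel(c["rvec"]).astype(float),np.ravel(c["tvec"]).astype(float),c["K"],c["D"])[0][:,0]
def tool(P):  # world shift in mm along tool axes to bring TCP to P
    s=robot.observe(); r=R.from_rotvec(s["orientation"]); return r.inv().apply(np.array(P)-s["ee_pos"])*1000
E
python3 - <<'E'
from h import *
import pickle
for n in("scene","top"):
    c=cam(n); save(c,n+"0.png"); pickle.dump(c,open(n+"0.pkl","wb"))
s=robot.observe();print(s["t"],s["ee_pos"],R.from_rotvec(s["orientation"]).as_matrix().round(3),s["width"])
E
```

```text
0.1 [ 0.27871768 -0.55870037  0.20984265] [[ 0.895  0.447 -0.001]
 [ 0.447 -0.895  0.001]
 [-0.    -0.002 -1.   ]] 1.00170880160795
```

View pics/top0.png

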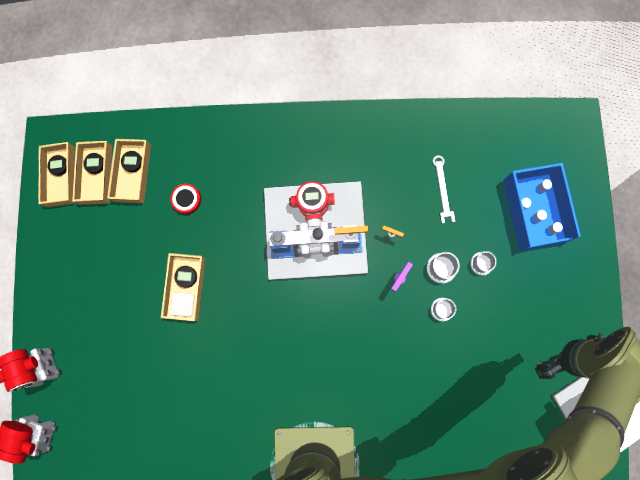

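View pics/scene0.png

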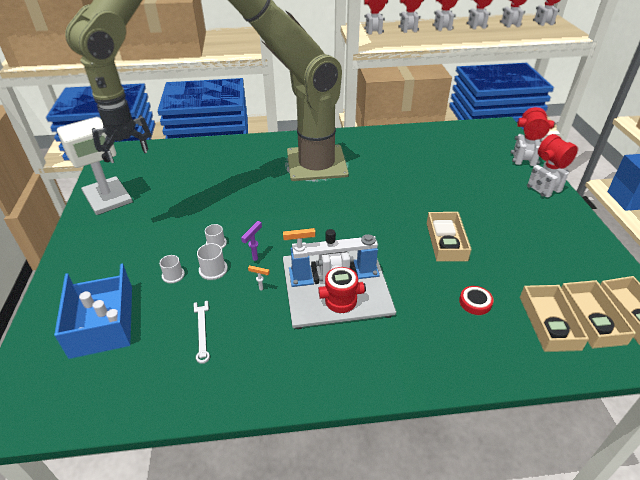

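Candidates. Pins: orange in the jig (top 350,230), small orange (393,231), purple (402,276). The one in the jig is the larger non-purple one, so it is meant. Pots: (443,267), (484,263), (443,309). The first looks largest. I'll confirm both in a crop.

```bash
python3 - <<'E'
from h import *
import pickle
c=pickle.load(open("top0.pkl","rb")); save(c,"top_crop.png",(255,170,515,330),3)
im=c["img"]; hsv=cv2.cvtColor(im,cv2.COLOR_RGB2HSV)
m=cv2.inRange(hsv,(10,150,150),(24,255,255)); m[:,:330]=0;m[:,372:]=0
ct=max(cv2.findContours(m,0,2)[0],key=cv2.contourArea); r=cv2.minAreaRect(ct); print("grip",r)
b=cv2.boxPoints(r)
P=[back(c,q,.184) for q in b]; print(np.round(P,4), np.mean(P,0))
print("cross bar dims",[np.linalg.norm(P[i]-P[(i+1)%4]) for i in range(2)])
for z,uv in((.07,(443,265)),(.07,(484,261)),(.07,(443,307)),(.172,(318,233)),(.127,(278,238))): print(uv,back(c,uv,z))
E
```

```text
grip ((350.9974670410156, 229.46446228027344), (5.058540344238281, 32.41740798950195), 85.91438293457031)
[[ 0.5926 -0.0676  0.184 ]
 [ 0.5961 -0.1443  0.184 ]
 [ 0.5839 -0.1448  0.184 ]
 [ 0.5805 -0.0681  0.184 ]] [ 0.5882905  -0.10621055  0.184     ]
cross bar dims [np.float64(0.07680762242524358), np.float64(0.012162036840840152)]
(443, 265) [ 0.51034429 -0.34116306  0.07      ]
(484, 261) [ 0.51750617 -0.44802616  0.07      ]
(443, 307) [ 0.40364138 -0.33577516  0.07      ]
(318, 233) [ 0.58400259 -0.02750447  0.172     ]
(278, 238) [0.58199401 0.07319307 0.127     ]
```

View pics/top_crop.png

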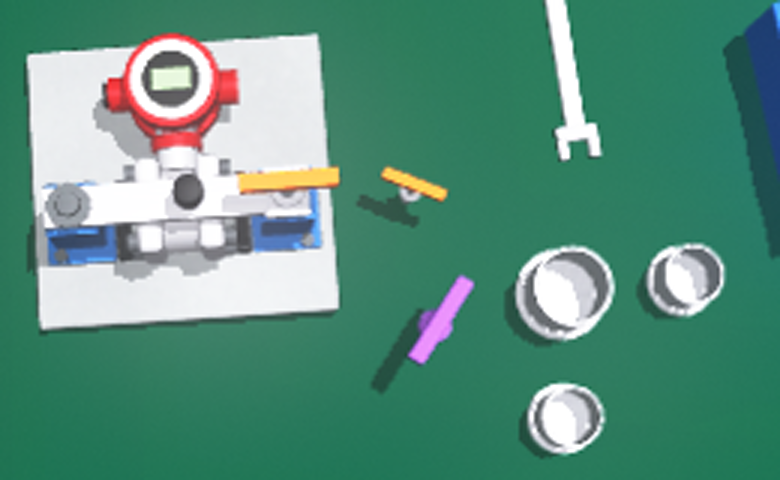

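The crop confirms it: the pin in the jig has the large orange cross bar (crop 290,180), and the pot at crop (568,288) is the largest of the three. The distances pin to pivot 179 mm and knob to pivot 100 mm match the description, so I'm setting out.

```bash
python3 -m creep '[[[1,0,0,-8,-0.115],[1,0,0,-8,-0.115],[1,0,0,-8,-0.115],[1,0,0,-8,-0.115],[1,0,0,-8,-0.115],[1,0,0,-8,-0.115],[1,0,0,-8,-0.115],[1,0,0,-4,-0.115]]]'
python3 -m creep '[[[1,0,0,0,-0.115],[1,0,0,0,-0.115],[1,30,20,0,0],[1,30,20,0,0],[1,30,20,0,0],[1,30,20,0,0],[1,30,20,0,0],[1,30,20,0,0]]]'
python3 - <<'E'
from h import *
s=robot.observe();print(s["joint_positions"]);print(tool([.588,-.106,.26]),R.from_rotvec(s["orientation"]).as_matrix().round(3))
E
```

```text
t: 0.77
ee_pos: [0.2791, -0.5594, 0.2712]
orientation: [2.414, 2.01, -0.0]
contact_force: [0.5, 0.3, 0.6]
width: 0.998
gripper_force: 0.0
t: 1.43
ee_pos: [0.3916, -0.3728, 0.2703]
orientation: [-2.174, -2.267, 0.0]
contact_force: [0.8, 0.8, 0.1]
width: 1.001
gripper_force: 0.0
[ 1.01370349  0.54356791 -0.54844291  1.73132254  0.33495732  0.96204006
  0.3768656 ]
[258.36661594 207.347887    10.23659203] [[-0.042  0.999 -0.001]
 [ 0.999  0.042  0.   ]
 [ 0.    -0.001 -1.   ]]
```

```bash
python3 -m creep '[[[1,30,24,0,0],[1,30,24,0,0],[1,30,24,0,0],[1,30,24,0,0],[1,30,24,0,0],[1,30,24,0,0],[1,30,24,0,0],[1,10,10,0,0]]]'
python3 -m creep '[[[1,0,0,0,0],[1,0,0,0,0]]]'
python3 - <<'E'
from h import *
c=cam("wrist");save(c,"w1.png")
s=robot.observe();print(s["joint_positions"]);print(s["ee_pos"],tool([.588,-.106,.26]),R.from_rotvec(s["orientation"]).as_matrix().round(3))
im=c["img"]; hsv=cv2.cvtColor(im,cv2.COLOR_RGB2HSV)
m=cv2.inRange(hsv,(8,130,120),(24,255,255))
for ct in sorted(cv2.findContours(m,0,2)[0],key=cv2.contourArea)[-2:]:
    b=cv2.boxPoints(cv2.minAreaRect(ct)); P=np.array([back(c,q,.184) for q in b]);print(b.round(),P.round(4),P.mean(0))
E
```

```text
t: 2.1
ee_pos: [0.5629, -0.1396, 0.2707]
orientation: [-2.164, -2.275, -0.008]
contact_force: [0.9, 0.2, 1.2]
width: 0.998
gripper_force: 0.0
t: 2.27
ee_pos: [0.5599, -0.1464, 0.2701]
orientation: [-2.171, -2.269, 0.001]
contact_force: [-0.2, -0.8, -0.2]
width: 0.998
gripper_force: 0.0
[ 0.48684445  0.59579073 -0.528709    1.62181329  0.34022925  1.01871341
 -0.10616329]
[ 0.55915451 -0.14803392  0.27002612] [40.81154349 30.5818909   9.92981717] [[-0.041  0.999 -0.002]
 [ 0.999  0.041 -0.001]
 [-0.001 -0.002 -1.   ]]
[[337. 296.]
 [366. 244.]
 [378. 251.]
 [349. 302.]] [[ 0.5752 -0.1874  0.184 ]
 [ 0.5917 -0.1503  0.184 ]
 [ 0.5994 -0.1543  0.184 ]
 [ 0.5832 -0.1917  0.184 ]] [ 0.58737582 -0.17093256  0.184     ]
[[353. 235.]
 [357. 104.]
 [381. 105.]
 [377. 236.]] [[ 0.5826 -0.1444  0.184 ]
 [ 0.5797 -0.0653  0.184 ]
 [ 0.5936 -0.0652  0.184 ]
 [ 0.5978 -0.1443  0.184 ]] [ 0.58840943 -0.10479846  0.184     ]
```

View pics/w1.png

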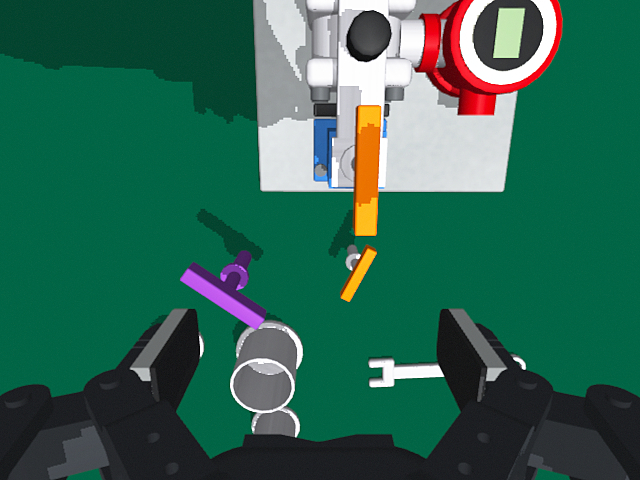

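The cross bar appears at wrist (367,170), 79 x 14 mm, in line with the tool, with its centre at (0.588, -0.105). Next I go over it, then descend and grip.

```bash
python3 -m creep '[[[1,21,15.5,0,0],[1,21,15.5,0,0],[1,0,0,25,0],[1,0,0,25,0],[1,0,0,20,0],[1,0,0,0,0],[1,0,0,0,0],[1,0,0,0,0]]]'
python3 - <<'E'
from h import *
s=robot.observe();print(s["ee_pos"],tool([.5884,-.1048,.156]))
c=cam("wrist");
im=c["img"]; hsv=cv2.cvtColor(im,cv2.COLOR_RGB2HSV)
m=cv2.inRange(hsv,(8,130,120),(24,255,255))
for ct in sorted(cv2.findContours(m,0,2)[0],key=cv2.contourArea)[-1:]:
    b=cv2.boxPoints(cv2.minAreaRect(ct)); P=np.array([back(c,q,.184) for q in b]);print(b.round(),P.round(4),P.mean(0))
E
```

```text
t: 2.98
ee_pos: [0.5896, -0.1051, 0.2018]
orientation: [2.175, 2.264, 0.001]
contact_force: [0.1, -0.0, 0.8]
width: 1.002
gripper_force: 0.0
[ 0.5896489  -0.10508283  0.20176961] [ 0.36318013 -1.31146599 45.76729066]
[[298. 189.]
 [343. 188.]
 [347. 380.]
 [303. 381.]] [[ 0.5797 -0.0626  0.184 ]
 [ 0.5995 -0.0613  0.184 ]
 [ 0.6076 -0.1617  0.184 ]
 [ 0.5846 -0.1632  0.184 ]] [ 0.59284862 -0.11219906  0.184     ]
```

```bash
python3 - <<'E'
from h import *
c=cam("wrist");save(c,"w2.png");print(c["rvec"],c["tvec"]); print(robot.observe()["ee_pos"])
E
```

```text
[-2.84345435 -0.05469802 -0.01341086] [-0.58673674 -0.15603973  0.33155155]
[ 0.59012429 -0.10443559  0.20226718]
```

View pics/w2.png

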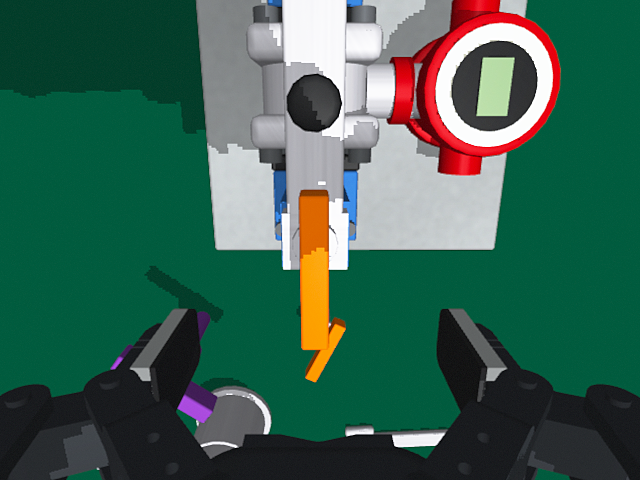

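The picture shows the small orange pin (325,350) merging with the target in my mask. The target alone spans (300..328, 190..349). I'll recompute from those corners.

```bash
python3 - <<'E'
from h import *
c=cam("wrist")
P=np.array([back(c,q,.184) for q in((300,191),(328,191),(302,349),(328,349))]);print(P.round(4),P.mean(0))
print(tool([*P.mean(0)[:2],.156]))
E
```

```text
[[ 0.5811 -0.0629  0.184 ]
 [ 0.5936 -0.0624  0.184 ]
 [ 0.5842 -0.1438  0.184 ]
 [ 0.5974 -0.1433  0.184 ]] [ 0.5890637  -0.10308052  0.184     ]
[ 1.24041947 -1.07602743 46.12753388]
```

```bash
python3 -m creep '[[[1,1,-1,16,0],[1,0,0,15,0],[1,0,0,15,0],[1,0,0,0,0],[1,0,0,0,0],[-1,0,0,0,0],[-1,0,0,0,0],[-1,0,0,0,0]]]'
python3 -m creep '[[[-1,0,0,0,0],[-1,0,0,0,0],[-1,0,0,0,0],[-1,0,0,0,0],[-1,0,0,0,0]]]'
python3 -c "
from h import *
s=robot.observe();print(s['joint_positions'],s['wrist_torque'])"
```

```text
t: 3.8
ee_pos: [0.5889, -0.1029, 0.1557]
orientation: [2.173, 2.266, 0.002]
contact_force: [-0.6, 0.2, 0.4]
width: 0.606
gripper_force: 0.0
t: 4.22
ee_pos: [0.5884, -0.1029, 0.1551]
orientation: [2.174, 2.267, 0.0]
contact_force: [-0.4, 0.5, 4.1]
width: 0.141
gripper_force: 59.2
[ 0.35668954  0.75097814 -0.461305    1.69958496  0.43980617  0.79505476
 -0.26789609] [ 0.03002598  0.20488419 -0.01340443]
```

```bash
python3 -m creep '[[[-1,0,0,-0.2,0.08],[-1,0,0,-0.2,0.08],[-1,0,0,-0.2,0.08],[-1,0,0,-0.2,0.08]]]'
python3 -c "
from h import *
s=robot.observe();print(s['wrist_torque'],s['ee_pos'])"
```

```text
t: 4.55
ee_pos: [0.5886, -0.1031, 0.1552]
orientation: [2.51, 1.888, 0.001]
contact_force: [0.9, -1.1, -2.3]
width: 0.139
gripper_force: 58.7
[-0.12561079 -0.35290471  0.32914568] [ 0.58859139 -0.10306659  0.15518506]
```

```bash
python3 -m creep '[[[-1,0,0,-0.25,0.08],[-1,0,0,-0.25,-0.08],[-1,0,0,-0.25,-0.08],[-1,0,0,-0.25,-0.08],[-1,0,0,-0.25,-0.08],[-1,0,0,-0.25,-0.08],[-1,0,0,-0.2,0],[-1,0,0,0,0]]]'
python3 -m creep '[[[-1,0,0,-0.25,-0.08],[-1,0,0,-0.25,-0.08],[-1,0,0,-0.25,-0.08],[-1,0,0,-0.25,-0.08],[-1,0,0,-0.25,-0.08]]]'
python3 -c "
from h import *
s=robot.observe();print(s['wrist_torque'],s['ee_pos'])"
```

```text
t: 5.22
ee_pos: [0.5874, -0.103, 0.1557]
orientation: [-2.175, -2.264, 0.002]
contact_force: [2.1, -0.1, -11.3]
width: 0.142
gripper_force: 58.5
t: 5.63
ee_pos: [0.5866, -0.1034, 0.1566]
orientation: [-1.678, -2.652, 0.003]
contact_force: [0.4, -0.3, -12.6]
width: 0.144
gripper_force: 58.9
[-0.00099005 -0.33372862 -0.25961328] [ 0.58661125 -0.10335181  0.15660973]
```

```bash
python3 -m creep '[[[-1,0,0,-0.2,0.09],[-1,0,0,-0.2,0.09],[-1,0,0,-0.2,0.09],[-1,0,0,-0.2,0.09],[-1,0,0,-0.2,0.09],[-1,0,0,-0.2,0.09],[-1,0,0,-0.2,0.09],[-1,0,0,-0.2,0.09]]]'
python3 -m creep '[[[-1,0,0,-0.2,-0.09],[-1,0,0,-0.2,-0.09],[-1,0,0,-0.2,-0.09],[-1,0,0,-0.2,-0.09],[-1,0,0,-0.2,-0.09],[-1,0,0,-0.2,-0.09],[-1,0,0,-0.2,-0.09],[-1,0,0,-0.2,-0.09]]]'
python3 -c "
from h import *
s=robot.observe();print(s['wrist_torque'],s['ee_pos'])"
```

```text
t: 6.3
ee_pos: [0.5875, -0.1029, 0.1584]
orientation: [-2.512, -1.885, 0.002]
contact_force: [2.2, 0.5, -13.1]
width: 0.141
gripper_force: 58.9
t: 6.97
ee_pos: [0.5868, -0.1033, 0.1601]
orientation: [-1.677, -2.653, 0.003]
contact_force: [0.4, -0.1, -10.7]
width: 0.138
gripper_force: 60.0
[-0.05142553 -0.28555477 -0.26013801] [ 0.58677506 -0.10329308  0.16008991]
```

Steady at 10 to 13 N and now 5 mm up, so I'm carrying on.

```bash
python3 -m creep '[[[-1,0,0,-0.25,0.09],[-1,0,0,-0.25,0.09],[-1,0,0,-0.25,0.09],[-1,0,0,-0.25,0.09],[-1,0,0,-0.25,0.09],[-1,0,0,-0.25,0.09],[-1,0,0,-0.25,0.09],[-1,0,0,-0.25,0.09]]]'
python3 -m creep '[[[-1,0,0,-0.25,-0.09],[-1,0,0,-0.25,-0.09],[-1,0,0,-0.25,-0.09],[-1,0,0,-0.25,-0.09],[-1,0,0,-0.25,-0.09],[-1,0,0,-0.25,-0.09],[-1,0,0,-0.25,-0.09],[-1,0,0,-0.25,-0.09]]]'
python3 -m creep '[[[-1,0,0,-0.25,0.09],[-1,0,0,-0.25,0.09],[-1,0,0,-0.25,0.09],[-1,0,0,-0.25,0.09],[-1,0,0,-0.25,0.09],[-1,0,0,-0.25,0.09],[-1,0,0,-0.25,0.09],[-1,0,0,-0.25,0.09]]]'
python3 -m creep '[[[-1,0,0,-0.25,-0.09],[-1,0,0,-0.25,-0.09],[-1,0,0,-0.25,-0.09],[-1,0,0,-0.25,-0.09],[-1,0,0,-0.25,-0.09],[-1,0,0,-0.25,-0.09],[-1,0,0,-0.25,-0.09],[-1,0,0,-0.25,-0.09]]]'
python3 -c "
from h import *
s=robot.observe();print(s['wrist_torque'],s['ee_pos'])"
```

```text
t: 7.63
ee_pos: [0.5875, -0.1029, 0.1621]
orientation: [-2.512, -1.885, 0.002]
contact_force: [1.9, 0.2, -12.2]
width: 0.138
gripper_force: 59.7
t: 8.3
ee_pos: [0.587, -0.1032, 0.1645]
orientation: [-1.677, -2.654, 0.003]
contact_force: [-0.3, -0.1, -8.1]
width: 0.142
gripper_force: 60.2
t: 8.97
ee_pos: [0.588, -0.1028, 0.1676]
orientation: [2.514, 1.884, -0.0]
contact_force: [-0.6, -0.7, -2.9]
width: 0.141
gripper_force: 60.9
t: 9.63
ee_pos: [0.5878, -0.1029, 0.1696]
orientation: [-1.677, -2.656, 0.001]
contact_force: [-0.9, 0.1, -3.2]
width: 0.14
gripper_force: 60.9
[ 0.00562251 -0.00394764  0.01285612] [ 0.58783865 -0.10288956  0.16962621]
```

The pin slides freely now, 14.5 mm up. Next I bring it back in line and draw it out.

```bash
python3 -m creep '[[[-1,0,0,-1,0.08],[-1,0,0,-1,0.08],[-1,0,0,-1,0.08],[-1,0,0,-2,0.08],[-1,0,0,-3,0.08],[-1,0,0,-6,0],[-1,0,0,-8,0],[-1,0,0,-8,0]]]'
python3 -m creep '[[[-1,0,0,-8,0],[-1,0,0,-8,0],[-1,0,0,-10,0],[-1,0,0,-10,0],[-1,0,0,-10,0],[-1,0,0,-6,0],[-1,0,0,0,0],[-1,0,0,0,0]]]'
python3 - <<'E'
from h import *
c=cam("wrist");save(c,"w3.png")
c=cam("top")
s=robot.observe();print(s["ee_pos"],s["contact_force"],s["joint_positions"])
hsv=cv2.cvtColor(c["img"],cv2.COLOR_RGB2HSV)
roi=(400,240,470,290)
m=cv2.inRange(hsv,(0,0,110),(180,60,255)); k=np.zeros_like(m);k[245:286,420:466]=m[245:286,420:466]
ct=max(cv2.findContours(k,0,2)[0],key=cv2.contourArea);print(cv2.boundingRect(ct),cv2.minEnclosingCircle(ct))
# predict rim & foot circles for candidate centre; fit outline
from scipy.optimize import minimize
a=np.linspace(0,2*np.pi,72)
dt=None
def mask(p):
    o=np.zeros_like(m)
    for r,z in((.04,0),(.04,.006),(.034,.006),(.034,.07)):
        pass
    lo=proj(c,np.c_[p[0]+.034*np.cos(a),p[1]+.034*np.sin(a),a*0+.07]);
    ft=proj(c,np.c_[p[0]+.040*np.cos(a),p[1]+.040*np.sin(a),a*0+.0])
    h=cv2.convexHull((np.r_[lo,ft]*16).round().astype(np.int32)); cv2.fillConvexPoly(o,h,255,shift=4); return o
f=np.zeros_like(m);cv2.drawContours(f,[cv2.convexHull(ct)],-1,255,-1)
best=min(((np.count_nonzero(mask((x,y))!=f),x,y) for x in np.arange(.49,.53,.001) for y in np.arange(-.36,-.325,.001)));print(best,np.count_nonzero(f))
E
```

```text
t: 10.3
ee_pos: [0.5881, -0.1027, 0.2004]
orientation: [2.173, 2.269, -0.0]
contact_force: [0.0, 0.1, -2.7]
width: 0.141
gripper_force: 60.9
t: 10.97
ee_pos: [0.5882, -0.1029, 0.2519]
orientation: [2.174, 2.267, 0.0]
contact_force: [0.3, -0.3, -2.7]
width: 0.142
gripper_force: 60.9
[ 0.58766047 -0.10296522  0.25098183] [-0.36777302 -0.21378363 -2.65772495] [ 0.39276626  0.64185409 -0.52367134  1.59339613  0.362368    1.00586328
 -0.19902601]
(427, 252, 33, 32) ((442.8380432128906, 266.7957763671875), 16.671232223510742)
(np.int64(22), np.float64(0.511), np.float64(-0.349)) 823
```

View pics/w3.png

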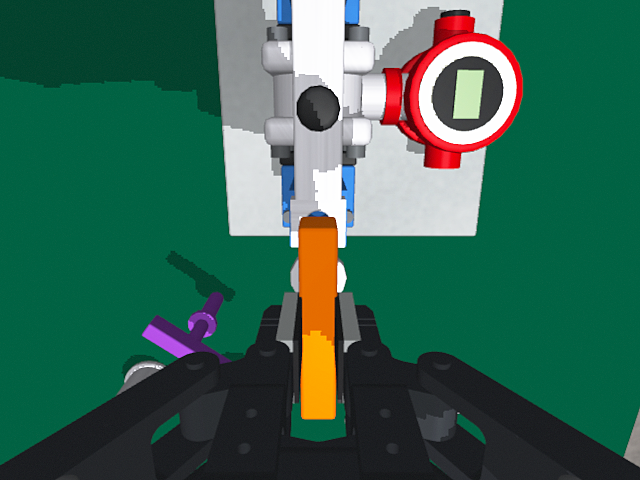

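The pin is out and hangs straight in the grip at (318,320). The pot silhouette fit gives (0.511, -0.349), and the tolerance is about 17 mm. I'll carry the pin over.

```bash
python3 -c "
from h import *
print(tool([.511,-.348,.25]))
import pickle
c=pickle.load(open('scene0.pkl','rb'));print(proj(c,[[.511,-.348,.07],[.511,-.348,0]]))"
python3 -m creep '[[[-1,-12,-4,0,0],[-1,-24,-8,0,0],[-1,-30,-10,0,0],[-1,-30,-10,0,0],[-1,-30,-10,0,0],[-1,-30,-10,0,0],[-1,-30,-10,0,0],[-1,-24,-8,0,0]]]'
python3 -m creep '[[[-1,-18,-6,0,0],[-1,-10,-4,0,0],[-1,0,0,0,0],[-1,0,0,0,0],[-1,0,0,0,0]]]'
python3 -c "
from h import *
print(tool([.511,-.348,.25]))
c=cam('scene');save(c,'s2.png',(130,140,330,290),4)"
```

```text
[-241.5937551   -86.89695907    1.1003185 ]
[[209.17152424 251.24312844]
 [213.09940079 269.36539972]]
t: 11.73
ee_pos: [0.5245, -0.32, 0.2508]
orientation: [-2.178, -2.264, 0.004]
contact_force: [-0.1, 0.1, -2.6]
width: 0.135
gripper_force: 60.9
t: 12.15
ee_pos: [0.519, -0.3417, 0.2516]
orientation: [-2.171, -2.27, -0.003]
contact_force: [0.0, 1.2, -1.4]
width: 0.136
gripper_force: 60.9
[-5.90381888 -8.28471232  1.54468694]
```

View pics/s2.png

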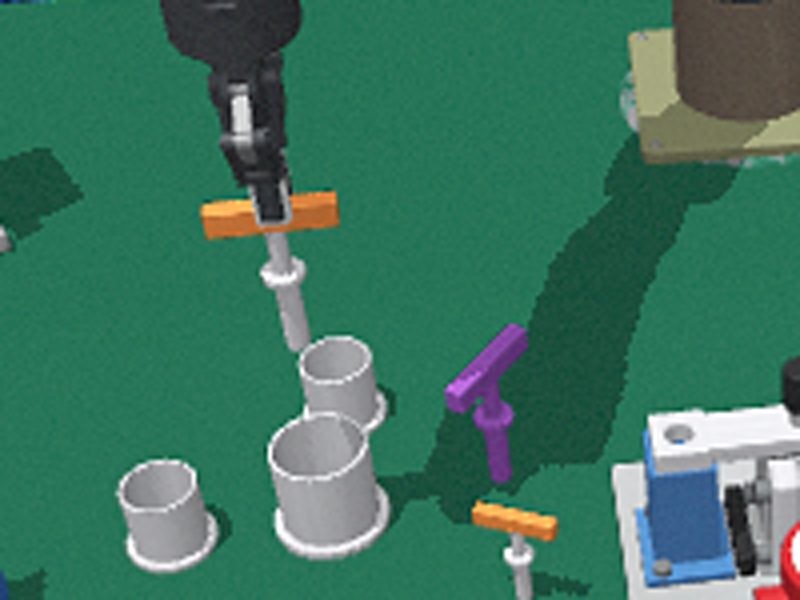

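The rim centre is at scene (210,251.5), against a predicted (209.2,251.2), so the pot position holds. Now I lower the pin in.

```bash
python3 -m creep '[[[-1,-6,-8,10,0],[-1,0,0,15,0],[-1,0,0,15,0],[-1,0,0,15,0],[-1,0,0,5,0],[-1,0,0,0,0],[-1,0,0,0,0]]]'
python3 -m creep '[[[-1,0,0,15,0],[-1,0,0,15,0],[-1,0,0,15,0],[-1,0,0,15,0],[-1,0,0,15,0],[-1,0,0,10,0],[-1,0,0,5,0],[-1,0,0,0,0]]]'
python3 -c "
from h import *
print(tool([.511,-.348,.089]))"
```

```text
t: 12.78
ee_pos: [0.5113, -0.3495, 0.192]
orientation: [2.172, 2.269, 0.001]
contact_force: [0.6, 0.1, -2.3]
width: 0.14
gripper_force: 60.9
t: 13.45
ee_pos: [0.5104, -0.3501, 0.1012]
orientation: [-2.174, -2.267, 0.0]
contact_force: [-0.1, 0.4, -2.7]
width: 0.139
gripper_force: 60.9
[ 2.11147202  0.64905975 12.21957367]
```

```bash
python3 -m creep '[[[-1,0,0,4,0],[-1,0,0,3,0],[-1,0,0,2,0],[-1,0,0,0,0]]]'
python3 -m creep '[[[-1,0,0,1.2,0],[-1,0,0,1.2,0],[-1,0,0,0,0],[-1,0,0,0,0]]]'
```

```text
t: 13.78
ee_pos: [0.5105, -0.3504, 0.0925]
orientation: [2.174, 2.268, -0.0]
contact_force: [-0.5, 1.1, -2.9]
width: 0.14
gripper_force: 60.9
t: 14.12
ee_pos: [0.5105, -0.3504, 0.0902]
orientation: [2.174, 2.268, -0.0]
contact_force: [-0.7, -0.6, -3.0]
width: 0.138
gripper_force: 60.9
```

```bash
python3 -m creep '[[[-1,0,0,1,0],[-1,0,0,1,0],[-1,0,0,0,0]]]'
python3 -m creep '[[[-1,0,0,1,0],[-1,0,0,0,0]]]'
```

```text
t: 14.37
ee_pos: [0.5112, -0.3505, 0.0891]
orientation: [2.173, 2.266, 0.001]
contact_force: [-0.1, -0.2, 4.4]
width: 0.138
gripper_force: 61.7
t: 14.53
ee_pos: [0.5118, -0.3507, 0.0891]
orientation: [2.172, 2.265, 0.001]
contact_force: [-2.0, 0.2, 10.7]
width: 0.143
gripper_force: 62.5
```

The tip is on the floor. I'll ease off and open.

```bash
python3 -m creep '[[[-1,0,0,-1.5,0],[-0.5,0,0,0,0],[-0.2,0,0,0,0],[0.2,0,0,0,0],[0.6,0,0,0,0],[1,0,0,0,0],[1,0,0,0,0],[1,0,0,0,0]]]'
python3 -m creep '[[[1,0,0,0,0],[1,0,0,0,0],[1,0,0,-4,0],[1,0,0,-6,0],[1,0,0,-8,0],[1,0,0,-10,0],[1,0,0,-15,0],[1,0,0,-20,0]]]'
python3 -m creep '[[[1,0,0,-20,0],[1,0,0,-20,0],[1,0,0,-20,0],[1,0,0,-20,0],[1,0,0,-5,0],[1,0,0,0,0]]]'
python3 - <<'E'
from h import *
print(robot.observe()["joint_positions"])
a=cam("scene")["img"][150:290,120:420]; b=cam("wrist")["img"]
cv2.imwrite("pics/rel.png",np.vstack([cv2.resize(a,(640,299)),cv2.resize(b,(400,300))[:, :] if 0 else cv2.copyMakeBorder(cv2.resize(b,(400,300)),0,0,0,240,0)])[:,:,::-1])
E
```

```text
t: 15.2
ee_pos: [0.5105, -0.3503, 0.0886]
orientation: [2.174, 2.268, 0.0]
contact_force: [-0.3, -0.3, 0.6]
width: 1.0
gripper_force: 0.0
t: 15.87
ee_pos: [0.5099, -0.3501, 0.1523]
orientation: [-2.173, -2.267, 0.001]
contact_force: [0.1, -0.5, -0.3]
width: 1.004
gripper_force: 0.0
t: 16.37
ee_pos: [0.5117, -0.3508, 0.2392]
orientation: [2.171, 2.264, 0.002]
contact_force: [-0.8, -0.2, -1.0]
width: 0.998
gripper_force: 0.0
[ 0.81682913  0.68713401 -0.5315572   1.54062775  0.38869968  1.01563351
  0.22109933]
```

View pics/rel.png

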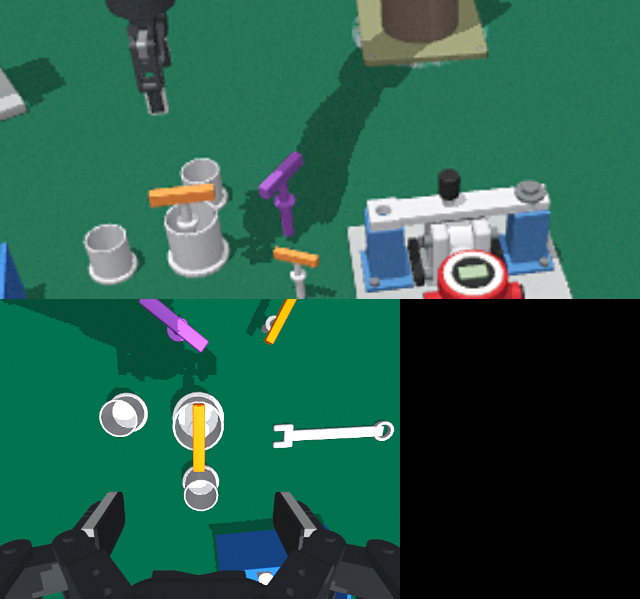

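The pin stands in the pot, its cross bar above the rim (crop 182,195). On to the knob.

```bash
python3 -m creep '[[[1,10,3,-5,0],[1,25,7,-5,0],[1,34,9,0,0],[1,34,9,0,0],[1,34,9,0,0],[1,34,9,0,0],[1,34,9,0,0],[1,34,9,0,0]]]'
python3 -m creep '[[[1,34,9,0,0],[1,25,7,0,0],[1,12,4,0,0],[1,4,1,0,0],[1,0,0,0,0],[1,0,0,0,0]]]'
python3 - <<'E'
from h import *
c=cam("wrist");t=cam("top")
print(tool([.585,-.024,.142]))
m=cv2.inRange(c["img"],(0,0,0),(60,60,60)); n,l,st,ce=cv2.connectedComponentsWithStats(m)
p=proj(c,[[.585,-.024,.172],[.585,-.024,.14]]);print("pred",p)
for i in range(1,n):
    if 300<st[i,4]<8000 and st[i,1]<300: print(st[i],ce[i],back(c,ce[i],.172))
save(c,"w4.png")
m=cv2.inRange(t["img"],(0,0,0),(70,70,70))
E
```

```text
t: 17.13
ee_pos: [0.5637, -0.1062, 0.2458]
orientation: [-2.172, -2.267, 0.001]
contact_force: [0.7, -0.4, -0.3]
width: 1.003
gripper_force: 0.0
t: 17.63
ee_pos: [0.5817, -0.0354, 0.2461]
orientation: [2.177, 2.265, -0.004]
contact_force: [-0.2, -0.8, 1.2]
width: 1.0
gripper_force: 0.0
[ 11.98809713   3.81841968 104.24685579]
pred [[323.35723247 224.04303024]
 [322.77872486 211.57146859]]
[438 157  62  66 908] [481.75660793 187.27753304] [0.67671472 0.00182717 0.172     ]
[305 196  40  47 956] [321.93096234 218.45711297] [ 0.5840004  -0.02056857  0.172     ]
```

View pics/w4.png

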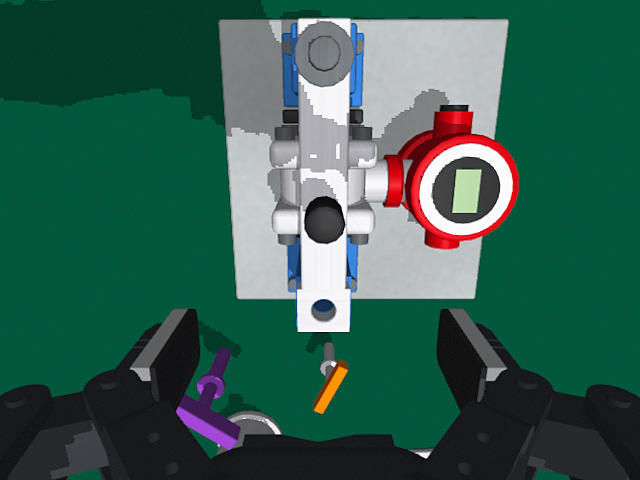

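The knob is at (325,221), where predicted (323,224 for its top). Now I descend and pinch it.

```bash
python3 -m creep '[[[1,12,4,0,0],[1,0,0,20,0],[1,0,0,20,0],[1,0,0,20,0],[1,0,0,20,0],[1,0,0,16,0],[1,0,0,8,0],[1,0,0,0,0]]]'
python3 -m creep '[[[1,0,0,0,0],[-1,0,0,0,0],[-1,0,0,0,0],[-1,0,0,0,0],[-1,0,0,0,0],[-1,0,0,0,0],[-1,0,0,0,0],[-1,0,0,0,0]]]'
python3 -m creep '[[[-1,0.1,-5,0,0.05],[-1,0.5,-10,0,0.1],[-1,0.5,-10,0,0.1]]]'
```

```text
t: 18.4
ee_pos: [0.5846, -0.0211, 0.141]
orientation: [-2.173, -2.265, 0.004]
contact_force: [-0.1, -1.1, 0.1]
width: 0.996
gripper_force: 0.0
t: 19.07
ee_pos: [0.5848, -0.0211, 0.1435]
orientation: [-2.174, -2.267, 0.002]
contact_force: [-3.7, -0.6, 7.5]
width: 0.266
gripper_force: 58.5
t: 19.32
ee_pos: [0.5621, -0.0192, 0.1435]
orientation: [2.443, 1.971, 0.004]
contact_force: [2.3, -0.3, 1.7]
width: 0.265
gripper_force: 58.7
```

Smooth, with low forces. Continuing the arc.

```bash
python3 -m creep '[[[-1,0.5,-10,0,0.1],[-1,0.5,-10,0,0.1],[-1,0.5,-10,0,0.1],[-1,0.5,-10,0,0.1]]]'
python3 -m creep '[[[-1,0.5,-10,0,0.1],[-1,0.5,-10,0,0.1],[-1,0.5,-10,0,0.1],[-1,0.5,-10,0,0.1]]]'
python3 -m creep '[[[-1,0.5,-10,0,0.1],[-1,0.5,-10,0,0.1],[-1,0.2,-4,0,0.04],[-1,0,0,0,0],[-1,0,0,0,0]]]'
```

```text
t: 19.65
ee_pos: [0.5262, -0.0036, 0.1436]
orientation: [2.787, 1.445, 0.007]
contact_force: [4.1, -1.1, -0.6]
width: 0.267
gripper_force: 58.8
t: 19.98
ee_pos: [0.4998, 0.0248, 0.1436]
orientation: [3.019, 0.86, 0.01]
contact_force: [4.9, -3.2, -2.3]
width: 0.261
gripper_force: 58.9
t: 20.4
ee_pos: [0.49, 0.047, 0.1436]
orientation: [3.1, 0.5, 0.01]
contact_force: [4.4, -2.1, -0.2]
width: 0.267
gripper_force: 59.3
```

```bash
python3 -m creep '[[[-0.3,0,0,0,0],[0.3,0,0,0,0],[1,0,0,0,0],[1,0,0,0,0],[1,0,0,0,0],[1,0,0,-5,0],[1,0,0,-20,0],[1,0,0,-25,0]]]'
python3 -m creep '[[[1,0,0,-25,0],[1,0,0,-25,0],[1,0,0,-10,0],[1,0,0,0,0],[1,0,0,0,0],[1,0,0,0,0],[1,0,0,0,0],[1,0,0,0,0]]]'
python3 - <<'E'
from h import *
a=cam("scene");save(a,"end.png",(120,130,440,330),2.4)
E
```

```text
t: 21.07
ee_pos: [0.4852, 0.0473, 0.1923]
orientation: [-3.101, -0.505, 0.006]
contact_force: [0.6, -0.1, -0.4]
width: 1.002
gripper_force: 0.0
t: 21.73
ee_pos: [0.4859, 0.0473, 0.2516]
orientation: [3.101, 0.505, -0.004]
contact_force: [-0.6, 0.8, -0.2]
width: 0.998
gripper_force: 0.0
```

View pics/end.png

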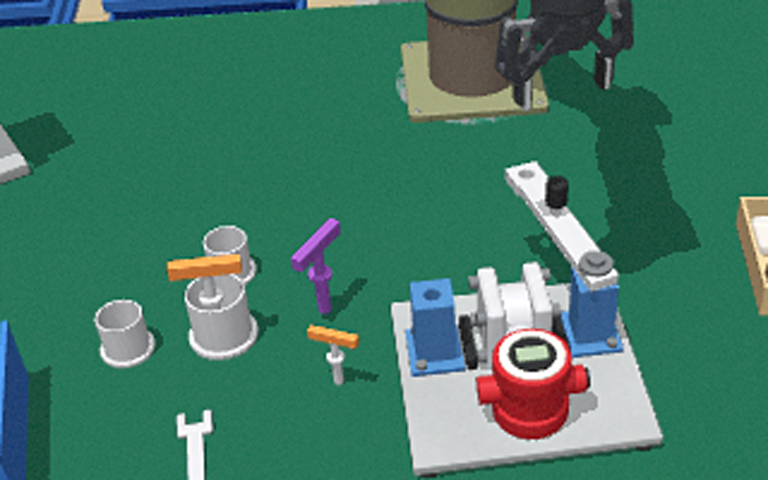

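The bar is wide open (knob 557,192), the pin stands in the upright pot (205,270), the jig is level on its base and the gripper is clear.

```bash
python3 -c "
from plant import robot
print(robot.hand_in())"
```

```text
the job is handed in; nothing more can be done
None
```

I handed the job in at about 22 s: the pin was twisted free and set tip down in the largest pot, the clamp bar is open about 1.25 rad by my estimate, and the jig looks level in the last picture; the hand-in returned no verdict.

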